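Set the back stop of a jeweller's bench shear with its thumbwheel and clamp it

ROBOT

A 6-joint arm with a two-finger parallel gripper is mounted at the origin on the work surface. World frame = base frame: x ahead of the robot, y to its left, z up, the work surface at z = 0. Lengths are in mm, angles in rad, forces in N, time in s.
With the tool pointing down it reaches from about 300 to 775 mm from the base axis. Payload 14.6 kg.
Tool frame: the origin (TCP) lies midway between the tips of the shut fingers; the grasp point (between the pads) lies 19 mm behind it (manip.hold_point_z is the distance from the TCP to the grasp point, in mm); z points along the fingers, y is the direction in which the jaws open and shut (so a half turn about z gives the same grasp; the last joint's range is limited). The gripper opens to 94 mm and grips with 3 to 60 N. Pads are 16 mm wide; open, the fingers measure 119 mm over their backs; the gripper's body (75 mm by 177 mm) begins 78 mm behind the grasp point.
Start: joints at [-1.204, 0.3, 1.521, -0, 1.321, -0.067], TCP at [231.169, -499.049, 205.446] pointing down, gripper open.
Joint ranges: [-3.03, 3.03], [-0.79, 2.21], [0.23, 2.52], [-1.04, 4.18], [0, 3.07], [-2.55, 2.55]. Speed limits (rad/s): [2.22, 2.22, 2.57, 3.14, 3.14, 3.14].

INTERFACE

Orientations are given as [roll, pitch, yaw] about the fixed x, y, z axes, in that order (R = Rz(yaw) Ry(pitch) Rx(roll)).
In Python, from cell import manip gives the robot as it stands.
- The arm moves only by the shell command python3 -m crank 'ROWS' [OPENING] [FORCE]. ROWS is JSON, a list of rows, each an object with "offset": the shift along the world's x, y, z in m, a list of three; "spin": the turn about the world's z in degrees. In form: [{"offset": [dx, dy, dz], "spin": spin}, ...]. A call has exactly 8 rows; each row is the pose to reach, as a shift and turn from the pose measured when the call began; what a row does not reach only later rows make up. A row lasts 1/12 s, in which the tool goes at most 41.7 mm and 7.16 degrees, less where a joint would pass 70% of its speed; a pose out of reach is approached as far as the arm can. A call with a gripper value outside its range is refused whole. OPENING is the opening, from 0 (shut) to 1 (fully open), set as the call begins (- or left out, the last holds). The fingers move at their own pace and stop on an object; FORCE is the grip in N (left out, the last holds). Time passes only in rows, so rows that repeat a pose let the fingers close, or fill a call up. It gives the time, the measured TCP pose, the force and the opening at its end, in the units of the state.
- manip.read_state(): the state, without advancing time (a new reading comes with each control period).
- manip.camera(name): name is "scene" or "top" or "wrist"; returns a dict with "pixels" (480x640x3 uint8, red, green, blue), "fx", "fy", "cx", "cy" (pixels), "k1" (the pictures are not rectified: a ray, as slopes to the right and down, at radius r is drawn at 1 + k1 r^2 times it, then the intrinsics apply), "extrinsics" (4x4, takes a point from world to camera coordinates); the wrist camera has in their place "hand_eye" (4x4, takes a point from camera to tool coordinates, whose origin is the TCP and whose axes are the flange's). Camera axes: x right, y down, z forward; pixel columns grow to the right and rows downward; lengths in mm; the calibration is good to about 2 mm. A picture is of the moment at which its call begins: read the wrist's pose just before it. There is no depth.
- manip.sign_off(): hands the job in, once; it reports no verdict.
Trained networks look in a picture, given as the dict that the camera call returned (one of the last four; its "shot" number tells which), for a name from the list of things; names that differ only in an ending like _2 or _b are one class to them, and where a whole thing is asked for, a point or a joint stands for the part that bears it (a point fixed in the world has none). Each returns a list of dicts, best first, with "conf" (0 to 1); they miss things now and then, are a little off and sometimes report something else, mostly with a low value. They report only what shows in the picture. A call takes as long as a camera call.
- manip.search_frame(picture, name): "location" ([x, y, z] in mm, in world coordinates, good to about 4 mm: the middle of the surface that is visible of it).
- manip.masks_of(picture, name): "mask" (480x640 bool, what is visible of it).
The state is a dict: "clock": time; "joints": joint angles; "qd": joint speeds; "effort": joint torques, N m; "eef_pos": TCP position; "eef_rot": TCP orientation; "wrist_force": force on the tool from outside, world axes, zero at the start; "moment": the same for the moment, N m; "finger_gap": finger opening in mm.
Only numpy, scipy, OpenCV 4.12 (cv2) and the standard library are available. Lean on these libraries where they do the work, as an engineer would, in place of code of your own. Each camera call takes 0.05 s, during which the arm holds its last target. There are 200 camera calls.

TASK

Set the little green bench shear for the next strip width: with a fingertip on top of the knurled thumbwheel, roll it until the stop has closed in and its black pointer lines up with the red marker on the white scale. Then, with the pointer there, push the orange-tipped clamp lever round clockwise to its end stop and leave it so. Only roll and push with the fingertips: grip nothing, press lightly, never push the stop or the marker by hand, and leave everything else on the bench where it lies.

Things in the scene. Friction and masses are not known exactly. Their poses are not given: they have to be found in the camera images.
- shear: Green bench shear, bolted down, base 290 x 250 mm; origin: base centre, on the bench. +x: feed direction, from the feed table (45 mm high, x -140 to -42 mm) over the shut blade (beam 91 mm high, x -31) to the back stop; y along the blade, z up. Pivot bracket 95 mm high at x -36, y -108; hand lever at x -31 out to y 265, top 96 mm high. Offsets below are in this frame.
- wheel_top (a point): Highest point of the thumbwheel's rim, mid-width; fixed to the shear at x 75, y -97, z 82 mm. When the rim here moves along the shear's +x, the stop moves along its -x (to the blade, gap closing), 0.36 mm per mm of rim or 8 mm per radian; rolling the other way opens the gap.
- wheel: Knurled dark steel thumbwheel with brass hub, 44 mm in diameter, 18 mm wide; origin at its centre, 22 mm below wheel_top, axle level along the shear's y axis. Its upper half stands clear of its bracket. It stays where it is left; 1 to 2 N along the rim turns it. Its x and z axes turn with it; range 5.75 rad. Pressing it with more than 40 N is too hard.
- stop: Sliding aluminium back stop: fence bar 150 mm long, 12 mm thick, top 64 mm high, with a rack and a clamp bar running back from it. Slides only along the shear's x axis. Origin 63 mm below the pointer, 6 mm nearer the blade than the pointer, on the shear's centre line. Must not be pushed directly.
- pointer (a point): Tip of the black pointer on the left end of the stop, 63 mm above the bench, moves with the stop along the shear's x axis. It starts farther from the blade than the marker.
- mark (a point): Red marker (4 mm wide along the scale) on the white scale along the left (+y) side of the shear, the point that faces the pointer tip, 63 mm high. Scale: x -35 to 59, y 85 to 116 mm, top 60 mm high; marker top 64 mm. Pointer and marker line up when their x in the shear's frame is equal.
- lock (a joint): Clamp lever, angle in rad: near 0 open (arm points along the shear's +y), grows as the arm turns clockwise seen from above, to the end stop at 1.6 (arm points along the shear's +x). 1 N at its tip moves it, about 3 N over the last 0.4 rad as it clamps the stop; it stays where it is left and does not shift the stop.
- lock_tip (a point): Centre of the orange ball (18 mm in diameter) at the end of the clamp lever, 81 mm above the bench, 58 mm from the lever's pivot. Arm: black rod of 9 mm, at the ball's height from 30 mm out.
- lock_pivot (a point): Point on the vertical axis of the clamp lever at the height of the ball; fixed to the shear at x 98, y 80, z 81 mm. The block beneath is 65 mm high and reaches 28 mm out along +y, 17 mm along x; the hub on it is 85 mm high.
- blank: Brass sheet 50 x 80 x 2 mm lying on the shear's feed table, 45 mm up; loose. Origin: centre of its underside.
- tweezers: Steel tweezers, 142 mm long, 10 mm high, on the bench; loose. Origin: underside centre, long axis x.
- bead_tin: Round shut tin, 60 mm in diameter, 28 mm high; loose. Origin: underside centre.
- spool: Copper wire spool, 60 mm in diameter, 37 mm high, standing; loose. Origin: underside centre.
- oil: Small amber oil bottle with red cap, 38 mm in diameter, 85 mm high; loose. Origin: underside centre.
- scraper: Dark flat steel scraper, 150 x 28 x 5 mm; loose. Origin: underside centre, long axis x.
- gear_drill: Hand drill lying flat, black handle, red gear wheel 80 mm in diameter, crank knob up to 70 mm high, 260 mm long along its x axis (x -150 to 112 mm, y -40 to 64 mm); loose. Origin: bench height under the gear's centre.

How it is judged (in metres and radians):
On the way, in this order (a step that is already met when the one before it is completed fails the run):
1. the stop has been rolled in until its pointer lines up with the red marker (within 2 mm), the clamp lever still open (x of pointer in the frame of mark between -0.002 and 0.002 m and value of joint lock below 0.7 rad), for 0.3 s.
2. the clamp lever has been pushed clockwise to its end stop (value of joint lock above 1.4 rad), for 0.2 s.
At the end, for the whole second after the job is handed in: The pointer is within 2 mm of the red marker along the scale, at rest, and the clamp lever is within 0.2 rad of its end stop (x of pointer in the frame of mark between -0.002 and 0.002 m and value of joint lock above 1.4 rad and linear speed of stop below 0.003 m/s); the robot touches nothing.
It fails at once if the stop was pushed by hand instead of by its wheel (contact force between the arm and stop above 3 N).
It fails at once if the stop was pushed by the fingers instead of by its wheel (contact force between the fingers and stop above 3 N).
It fails at once if the red marker was shifted (distance of mark from where it was at the start of the episode above 0.0015 m).
It fails at once if the wheel was pinched or pressed with more than 40 N (contact force between the fingers and wheel above 40 N).
It fails at once if a loose thing was moved more than 15 mm or lifted (distance of any of blank, tweezers, bead_tin, spool, oil, scraper, gear_drill from where it was at the start of the episode above 0.015 m).
It also fails if it takes over 67 s, if anything falls off the work surface, if the arm or the gripper's body presses on something with over 40 N, if the wrist force passes 120 N, or if a joint passes its speed limit or range.

## Working session

There is one attempt and no reset: what is moved stays moved. The work goes in short steps, Python scripts to look and compute and a shell command to move; the robot and the scene stay as the last step left them, time stands still between calls to the robot, and variables do not carry over. Pictures are saved under pics/ and viewed, about 8 in all and at most 12, crops included, and the job is handed in when it is done.

```bash
mkdir -p pics; ls; cat > h.py <<'E'
import numpy as np, cv2
from cell import manip
def K(p): return np.array([[p['fx'],0,p['cx']],[0,p['fy'],p['cy']],[0,0,1.]])
def ext(p,st=None):
    if 'extrinsics' in p: return np.array(p['extrinsics'])
    from scipy.spatial.transform import Rotation as R
    T=np.eye(4); T[:3,:3]=R.from_euler('xyz',st['eef_rot']).as_matrix(); T[:3,3]=st['eef_pos']
    return np.linalg.inv(T@np.array(p['hand_eye']))
def proj(p,P,E):
    c=(E[:3,:3]@np.atleast_2d(P).T).T+E[:3,3]; s=c[:,:2]/c[:,2:]
    s=s*(1+p['k1']*(s**2).sum(1,keepdims=True)); return s*[p['fx'],p['fy']]+[p['cx'],p['cy']]
def at_z(p,uv,z,E):
    s0=(np.array(uv,float)-[p['cx'],p['cy']])/[p['fx'],p['fy']]; s=s0.copy()
    for _ in range(20): s=s0/(1+p['k1']*(s@s))
    R=E[:3,:3]; o=-R.T@E[:3,3]; d=R.T@np.r_[s,1]; return o+d*(z-o[2])/d[2]
def save(p,n): cv2.imwrite('pics/'+n,p['pixels'][:,:,::-1])
E
python3 - <<'E'
from h import *
print(manip.read_state())
for n in ('top','scene'):
    p=manip.camera(n); save(p,n+'0.png'); E=ext(p); print(n,(-E[:3,:3].T@E[:3,3]).round(),p['fx'],p['k1'])
    for k in 'shear wheel stop pointer mark lock_tip blank tweezers bead_tin spool oil scraper gear_drill'.split():
        print(k,[(np.round(d['location']),round(d['conf'],2)) for d in manip.search_frame(p,k)[:2]])
E
```

```text
pics
{'clock': 0.0, 'joints': array([-1.20360881e+00,  3.00484141e-01,  1.52159980e+00, -3.52594776e-05,
        1.32070130e+00, -6.65988095e-02]), 'qd': array([ 5.07789258e-04, -2.88389974e-04, -7.87457712e-04, -6.56165758e-04,
        3.15859339e-05,  5.25219456e-04]), 'effort': array([ 8.67233175e-04, -5.31812954e+01, -3.52737844e+01,  7.08105136e-02,
        2.44845764e-02, -9.45825741e-05]), 'eef_pos': array([ 231.06177765, -498.80966731,  204.871262  ]), 'eef_rot': array([-3.14040044e+00, -4.52894757e-05,  4.33795046e-01]), 'wrist_force': array([ 1.03760101, -0.10682271, -0.54387466]), 'moment': array([-0.01292023,  0.03649082,  0.02275203]), 'finger_gap': 94.04714897516529}
top [ 377.   51. 1303.] 568.8436307304319 -0.17519353477021177
shear [(array([692., -44.,  54.]), 0.5)]
wheel [(array([ 549., -160.,   75.]), 0.68)]
stop [(array([532., -72.,  55.]), 0.83), (array([618., 193.,  28.]), 0.49)]
pointer [(array([532., -70.,  55.]), 0.69), (array([485., -44.,  32.]), 0.22)]
mark []
lock_tip [(array([483., -50.,  34.]), 0.71), (array([596.,  34.,  88.]), 0.47)]
blank [(array([379
[... 427 characters left out ...]
,  35.]), 0.92)]
wheel [(array([ 558., -169.,   74.]), 0.85)]
stop [(array([504., -78.,  34.]), 0.35)]
pointer [(array([533., -69.,  53.]), 0.92)]
mark []
lock_tip [(array([596.,  33.,  83.]), 0.54), (array([625., 190.,  32.]), 0.37)]
blank [(array([380., -60.,  46.]), 0.88), (array([502., -79.,  34.]), 0.34)]
tweezers [(array([ 413., -272.,    9.]), 0.94)]
bead_tin [(array([ 568., -278.,   27.]), 0.92)]
spool [(array([ 682., -150.,   36.]), 0.56)]
oil [(array([ 567., -278.,   28.]), 0.64), (array([709., -57.,  54.]), 0.61)]
scraper [(array([ 456., -351.,    2.]), 0.96), (array([ 559., -165.,   71.]), 0.68)]
gear_drill [(array([625., 188.,  31.]), 0.66), (array([ 555., -170.,   73.]), 0.52)]
```

```bash
python3 - <<'E'
import cv2
a=cv2.imread('pics/top0.png'); b=cv2.imread('pics/scene0.png')
c=cv2.imread('pics/top0.png')
cv2.imwrite('pics/top0c.png',cv2.resize(a[180:440,380:640] if 0 else a[100:400,300:640],None,fx=2.3,fy=2)) if 0 else None
E
```

```text
(no output)
```

View pics/top0.png

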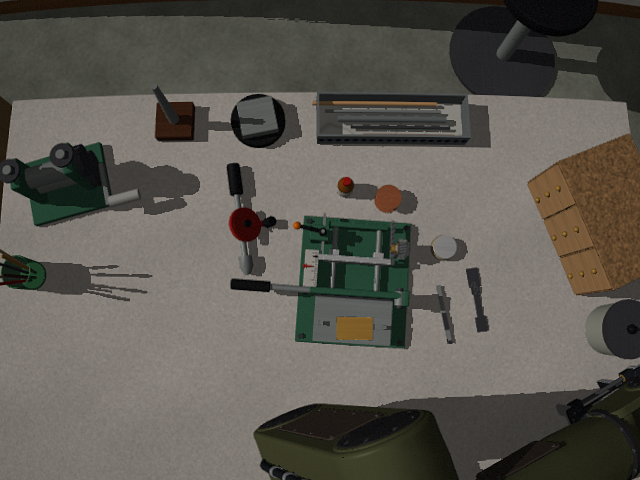

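View pics/scene0.png

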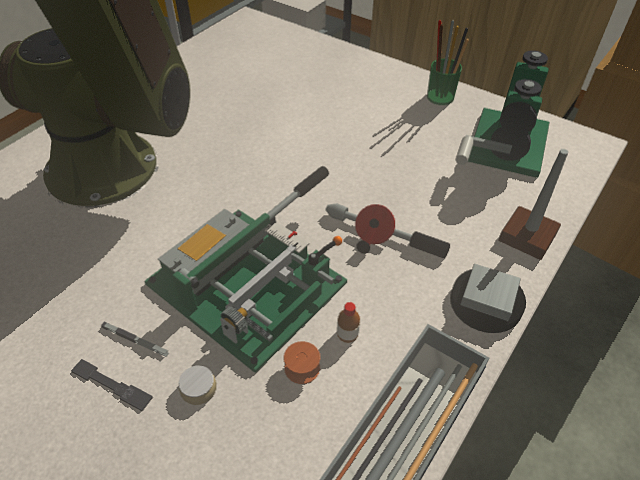

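Top view: the shear lies nearly aligned with the world. Red marker is near (309,266), orange ball (297,225), lever hub (323,231) and thumbwheel about (400,248). The scene view shows the stool-side tin, the spool and the oil bottle just outside the base. I'll fit the coarse pose, then move the wrist camera over it.

```bash
python3 - <<'E'
from h import *
p=manip.camera('top');E=ext(p)
c=np.array([at_z(p,u,12,E)[:2] for u in [(304,217),(411,220),(408,347),(296,344)]]); print(c.round(), c.mean(0))
m=np.array([[145,125],[145,-125],[-145,-125],[-145,125]])
M,_=cv2.estimateAffinePartial2D(m.astype(float),c); print(M,np.degrees(np.arctan2(M[1,0],M[0,0])))
for n,u,z in (('ball',(297,225),81),('hub',(323,231),85),('mark',(309,266),64),('wheel',(400,247),80)): print(n,at_z(p,u,z,E).round(1))
print(p['hand_eye'] if 'hand_eye' in p else manip.camera('wrist')['hand_eye'])
E
```

```text
[[ 633.   50.]
 [ 625. -199.]
 [ 333. -184.]
 [ 343.   70.]] [483.58376397 -65.80228103]
[[ 9.96430313e-01  3.12890625e-02  4.84821255e+02]
 [-3.12890625e-02  9.96430313e-01 -6.99911755e+01]] -1.7985626496056024
ball [601.8  65.5  81. ]
hub [587.6   9.   85. ]
mark [513.6  39.7  64. ]
wheel [ 552.3 -159.5   80. ]
[[ 9.18730073e-04 -9.63605273e-01 -2.67327578e-01  7.91372068e+01]
 [ 9.99999561e-01  8.36254829e-04  4.22366099e-04 -2.58694039e-02]
 [-1.83440223e-04 -2.67327848e-01  9.63605618e-01 -1.78986838e+02]
 [ 0.00000000e+00  0.00000000e+00  0.00000000e+00  1.00000000e+00]]
```

```bash
python3 -m crank '[{"offset":[0.01,0.015,0.03],"spin":3},{"offset":[0.03,0.04,0.03],"spin":8},{"offset":[0.05,0.07,0.03],"spin":14},{"offset":[0.07,0.1,0.03],"spin":20},{"offset":[0.09,0.13,0.03],"spin":26},{"offset":[0.11,0.16,0.03],"spin":32},{"offset":[0.13,0.19,0.03],"spin":38},{"offset":[0.15,0.22,0.03],"spin":44}]' 0 10
python3 -m crank '[{"offset":[0.02,0.03,0],"spin":5},{"offset":[0.04,0.06,0],"spin":10},{"offset":[0.06,0.09,0],"spin":15},{"offset":[0.09,0.12,0],"spin":19},{"offset":[0.11,0.15,0],"spin":19},{"offset":[0.13,0.18,0],"spin":19},{"offset":[0.15,0.21,0],"spin":19},{"offset":[0.15,0.22,0],"spin":19}]'
python3 - <<'E'
from h import *
s=manip.read_state();p=manip.camera('wrist');save(p,'w1.png');E=ext(p,s);print(s['clock'],s['eef_pos'],s['eef_rot'],s['finger_gap'],p['fx'])
for k in 'wheel pointer mark lock_tip stop'.split(): print(k,[(np.round(d['location']),round(d['conf'],2)) for d in manip.search_frame(p,k)[:2]])
E
```

```text
clock: 2.17
eef_pos: [381.8, -277.5, 235.6]
eef_rot: [3.141, 0.0, 1.207]
wrist_force: [1.2, -1.1, 0.0]
finger_gap: 44.2
clock: 2.83
eef_pos: [533.7, -54.0, 235.2]
eef_rot: [3.141, -0.0, 1.541]
wrist_force: [-0.9, 0.9, 0.4]
finger_gap: 0.2
2.8333 [533.70944376 -53.98410756 235.23992111] [ 3.14117049e+00 -4.66649815e-04  1.54116808e+00] 0.23295717328374152 391.8023375143251
wheel [(array([ 562., -156.,   67.]), 0.75)]
pointer [(array([480., -34.,  40.]), 0.74), (array([532., -38.,  64.]), 0.72)]
mark [(array([513.,  44.,  64.]), 0.59)]
lock_tip [(array([592.,  43.,  90.]), 0.97)]
stop [(array([534., -40.,  63.]), 0.74)]
```

View pics/w1.png

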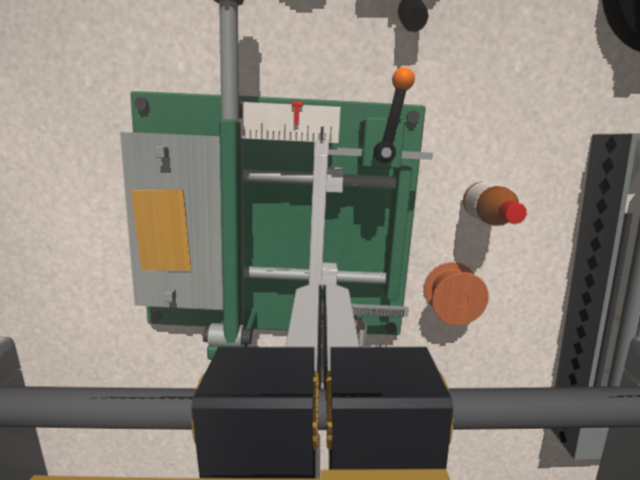

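Wrist view: the pointer tip is near (322,128), the red marker near (297,115), the ball (403,78), the lever hub (386,153). The wheel is hidden behind the fingers. Zooming on the scale for precise pixels.

```bash
python3 - <<'E'
import cv2
a=cv2.imread('pics/w1.png')[60:175,230:430]
cv2.imwrite('pics/w1c.png',cv2.resize(a,None,fx=4,fy=4,interpolation=cv2.INTER_CUBIC))
E
```

```text
(no output)
```

View pics/w1c.png

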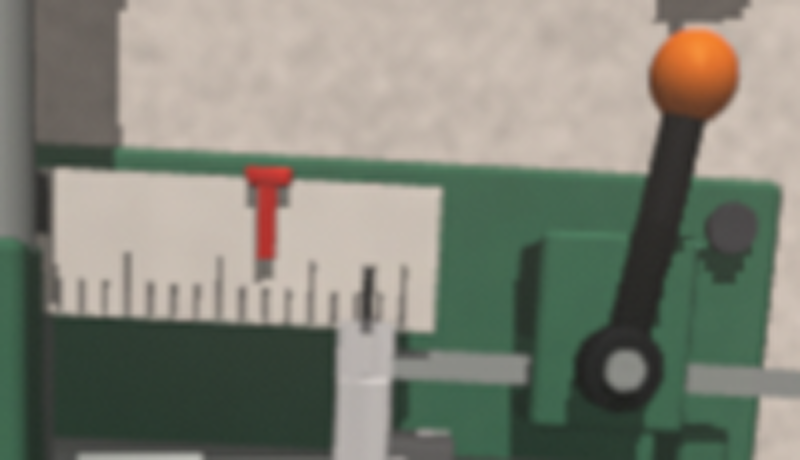

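The crop shows the marker's tip at (296.5,124.7) and the pointer's tip at (322.2,127). The hub is at (386.2,152.5) and the ball at (403.7,78.7).

```bash
cat >> h.py <<'E'
def S2W(q,P):
    P=np.atleast_2d(P).astype(float); c,s=np.cos(q[2]),np.sin(q[2])
    return np.c_[q[0]+c*P[:,0]-s*P[:,1], q[1]+s*P[:,0]+c*P[:,1], P[:,2]]
def W2S(q,P):
    d=np.array(P)[:2]-np.array(q[:2]); c,s=np.cos(q[2]),np.sin(q[2]); return np.array([c*d[0]+s*d[1],-s*d[0]+c*d[1]])
E
python3 - <<'E'
from h import *
from scipy.optimize import least_squares as LS
s=manip.read_state();p=manip.camera('wrist');E=ext(p,s)
px=np.array([(243.5,102.5),(340.5,106.7),(339,143),(241.7,138),(386.2,152.5)])
sp=np.array([(-35,116,60),(59,116,60),(59,85,60),(-35,85,60),(98,80,85)])
f=lambda q:(proj(p,S2W(q,sp),E)-px).ravel()
r=LS(f,[484,-68,-.04]); q=r.x; print(q,r.fun.round(1))
for n,u,z in (('pointer',(322.2,127),63),('mark',(296.5,124.7),63),('ball',(403.7,78.7),81),('hub',(386.2,152.5),85),('b1',(132,92),8),('b2',(425,105),8)):
    w=at_z(p,u,z,E); print(n,w.round(1),W2S(q,w).round(1))
print('wheel',S2W(q,[75,-97,82]),'pivot',S2W(q,[98,80,81]))
E
```

```text
[ 4.87481159e+02 -6.70781721e+01 -8.51144046e-02] [-7.9 -1.4  4.7  0.2  3.8  1.  -6.   0.4  5.1  0.9]
pointer [535.9  27.5  63. ] [40.2 98.3]
mark [513.8  30.1  63. ] [18.  99.1]
ball [601.8  62.   81. ] [103.  138.4]
hub [587.7   5.2  85. ] [93.7 80.5]
b1 [350.6  68.6   8. ] [-147.9  123.5]
b2 [637.9  46.4   8. ] [140.2 125.9]
wheel [[ 553.96352314 -170.10290334   82.        ]] pivot [[591.92732838   4.30108025  81.        ]]
```

```bash
python3 - <<'E'
from h import *
from scipy.optimize import least_squares as LS
s=manip.read_state();p=manip.camera('wrist');E=ext(p,s)
px=np.array([(340.5,106.7),(339,143),(386.2,152.5),(132,92),(425,105),(400,334),(147,322)])
sp=lambda h:np.array([(59,116,60),(59,85,60),(98,80,85),(-145,125,h),(145,125,h),(145,-125,h),(-145,-125,h)])
f=lambda q:(proj(p,S2W(q,sp(q[3])),E)-px).ravel()
r=LS(f,[484,-68,-.04,10],loss='soft_l1'); q=r.x; print(q,f(q).round(1))
for n,u,z in (('pointer',(322.2,127),63),('mark',(296.5,124.7),63),('ball',(403.7,78.7),81),('hub',(386.2,152.5),85)):
    w=at_z(p,u,z,E); print(n,w.round(1),W2S(q,w).round(1))
print('wheel',S2W(q,[75,-97,82]),'pivot',S2W(q,[98,80,81]))
print((proj(p,S2W(q,[-35,116,60]),E)))
E
```

```text
[ 4.83939979e+02 -6.66838161e+01 -8.18560289e-02  6.60436059e+00] [-0.  -0.4 -0.7  0.4  0.4  0.2 -0.6 -1.   0.2  0.5 -0.3 -0.4  1.5  0.4]
pointer [536.   27.5  63. ] [44.2 98.1]
mark [513.9  30.1  63. ] [22.  98.9]
ball [602.  62.  81.] [107.1 137.9]
hub [587.8   5.2  85. ] [97.7 80.1]
wheel [[ 550.75768338 -169.49137625   82.        ]] pivot [[588.15301439   5.03538163  81.        ]]
[[230.90348774 100.91099773]]
```

```bash
python3 -m crank '[{"offset":[0.001,-0.02,-0.01],"spin":-1},{"offset":[0.003,-0.045,-0.03],"spin":-3},{"offset":[0.005,-0.075,-0.055],"spin":-3},{"offset":[0.007,-0.1,-0.085],"spin":-3},{"offset":[0.008,-0.112,-0.115],"spin":-3},{"offset":[0.008,-0.115,-0.135],"spin":-3},{"offset":[0.008,-0.115,-0.145],"spin":-3},{"offset":[0.008,-0.115,-0.145],"spin":-3}]'
python3 - <<'E'
from h import *
s=manip.read_state();print(s['eef_pos'],s['eef_rot'][2],s['wrist_force'])
p=manip.camera('scene');a=p['pixels'][:,:,::-1][200:380,140:380]
cv2.imwrite('pics/s1.png',cv2.resize(a,None,fx=3.3,fy=3.3,interpolation=cv2.INTER_CUBIC))
E
```

```text
clock: 3.9
eef_pos: [538.3, -173.9, 89.0]
eef_rot: [-3.139, -0.001, 1.483]
wrist_force: [0.6, 0.7, 1.1]
finger_gap: 0.7
[ 538.34392357 -173.85249776   89.0425979 ] 1.4831966808465156 [0.57062723 0.65063493 1.13296347]
```

View pics/s1.png

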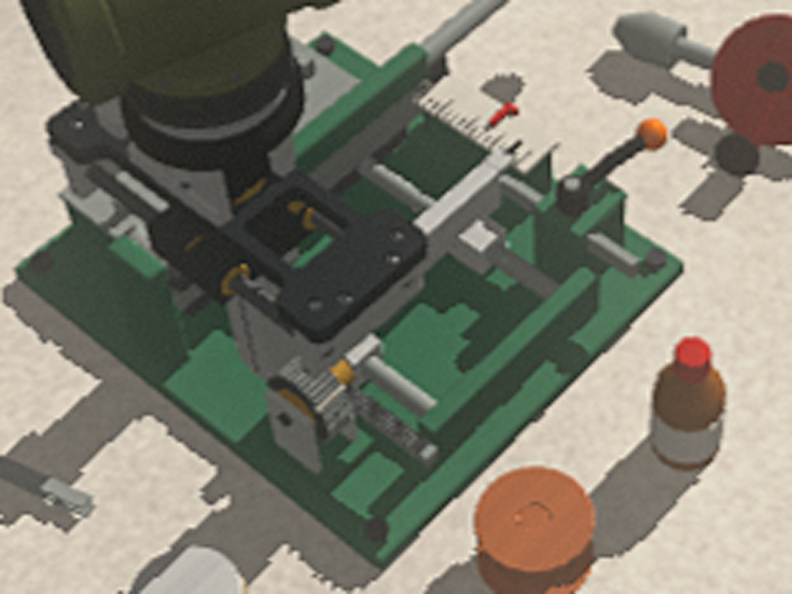

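The scene crop shows the finger just behind the knurled wheel's crown (around 305,375), on its blade side and above it, as planned. Nudging to line up and descending.

```bash
python3 -m crank '[{"offset":[0.001,0.001,-0.001],"spin":0},{"offset":[0.002,0.003,-0.003],"spin":0},{"offset":[0.003,0.005,-0.004],"spin":0},{"offset":[0.003,0.005,-0.005],"spin":0},{"offset":[0.003,0.005,-0.006],"spin":0},{"offset":[0.003,0.005,-0.006],"spin":0},{"offset":[0.003,0.005,-0.006],"spin":0},{"offset":[0.003,0.005,-0.006],"spin":0}]'
python3 -m crank '[{"offset":[0,0,-0.0005],"spin":0},{"offset":[0,0,-0.001],"spin":0},{"offset":[0,0,-0.0015],"spin":0},{"offset":[0,0,-0.002],"spin":0},{"offset":[0,0,-0.002],"spin":0},{"offset":[0,0,-0.002],"spin":0},{"offset":[0,0,-0.002],"spin":0},{"offset":[0,0,-0.002],"spin":0}]'
```

```text
clock: 4.62
eef_pos: [542.2, -168.8, 85.0]
eef_rot: [3.142, 0.0, 1.484]
wrist_force: [1.4, -0.1, 0.5]
finger_gap: 0.6
clock: 5.28
eef_pos: [542.2, -168.8, 83.0]
eef_rot: [3.142, 0.0, 1.484]
wrist_force: [0.6, 1.1, -0.5]
finger_gap: 0.3
```

```bash
python3 -m crank '[{"offset":[0,0,-0.0005],"spin":0},{"offset":[0,0,-0.001],"spin":0},{"offset":[0,0,-0.001],"spin":0},{"offset":[0,0,-0.001],"spin":0},{"offset":[0,0,-0.001],"spin":0},{"offset":[0,0,-0.001],"spin":0},{"offset":[0,0,-0.001],"spin":0},{"offset":[0,0,-0.001],"spin":0}]'
python3 -m crank '[{"offset":[0,0,-0.0005],"spin":0},{"offset":[0,0,-0.001],"spin":0},{"offset":[0,0,-0.001],"spin":0},{"offset":[0,0,-0.001],"spin":0},{"offset":[0,0,-0.001],"spin":0},{"offset":[0,0,-0.001],"spin":0},{"offset":[0,0,-0.001],"spin":0},{"offset":[0,0,-0.001],"spin":0}]'
```

```text
clock: 5.95
eef_pos: [542.2, -168.8, 82.0]
eef_rot: [3.142, 0.0, 1.484]
wrist_force: [0.7, -0.8, 0.1]
finger_gap: 0.4
clock: 6.62
eef_pos: [542.3, -168.8, 81.1]
eef_rot: [3.141, 0.0, 1.484]
wrist_force: [-0.7, 0.2, 3.0]
finger_gap: 0.5
```

```bash
python3 -m crank '[{"offset":[0,0,-0.0005],"spin":0},{"offset":[0.003,-0.0002,-0.0005],"spin":0},{"offset":[0.006,-0.0005,-0.0005],"spin":0},{"offset":[0.009,-0.0007,-0.0005],"spin":0},{"offset":[0.012,-0.001,-0.0005],"spin":0},{"offset":[0.015,-0.0012,-0.0005],"spin":0},{"offset":[0.018,-0.0015,-0.0005],"spin":0},{"offset":[0.018,-0.0015,-0.0005],"spin":0}]'
cat > gap.py <<'E'
from h import *
import sys
# scene-camera look at pointer/mark: masks + locations
for n in ('top','scene'):
    p=manip.camera(n); E=ext(p); save(p,f'{sys.argv[1]}_{n}.png')
E
python3 gap.py a
python3 - <<'E'
import cv2,numpy as np
a=cv2.imread('pics/scene0.png');b=cv2.imread('pics/a_scene.png')
c=np.hstack([x[215:275,255:335] for x in (a,b)]);cv2.imwrite('pics/a_c.png',cv2.resize(c,None,fx=5,fy=5,interpolation=cv2.INTER_CUBIC))
E
```

```text
clock: 7.28
eef_pos: [560.8, -170.3, 80.7]
eef_rot: [3.14, 0.0, 1.484]
wrist_force: [2.6, 0.1, 5.0]
finger_gap: 0.2
```

View pics/a_c.png

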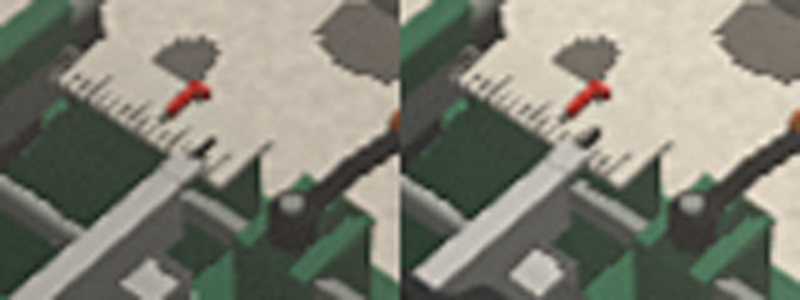

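Left (before) vs right (after): the pointer moved toward the red marker, from about (208,145) to (592-400,132). The roll works in the right direction. Next stroke.

```bash
python3 -m crank '[{"offset":[0,0,0.006],"spin":0},{"offset":[-0.004,0,0.012],"spin":0},{"offset":[-0.012,0.001,0.012],"spin":0},{"offset":[-0.02,0.0017,0.012],"spin":0},{"offset":[-0.02,0.0017,0.009],"spin":0},{"offset":[-0.02,0.0017,0.005],"spin":0},{"offset":[-0.02,0.0017,0.002],"spin":0},{"offset":[-0.02,0.0017,0.0015],"spin":0}]'
python3 -m crank '[{"offset":[0,0,-0.001],"spin":0},{"offset":[0,0,-0.0015],"spin":0},{"offset":[0.004,-0.0003,-0.0018],"spin":0},{"offset":[0.008,-0.0006,-0.0018],"spin":0},{"offset":[0.012,-0.001,-0.0018],"spin":0},{"offset":[0.016,-0.0013,-0.0018],"spin":0},{"offset":[0.02,-0.0016,-0.0018],"spin":0},{"offset":[0.02,-0.0016,-0.0018],"spin":0}]'
```

```text
clock: 8.05
eef_pos: [540.4, -168.5, 81.3]
eef_rot: [3.141, -0.0, 1.484]
wrist_force: [-0.2, -0.5, 0.2]
finger_gap: 0.4
clock: 8.72
eef_pos: [561.7, -170.3, 80.2]
eef_rot: [3.139, 0.0, 1.484]
wrist_force: [4.2, 0.4, 8.0]
finger_gap: 0.8
```

```bash
python3 -m crank '[{"offset":[0,0,0.006],"spin":0},{"offset":[-0.004,0,0.012],"spin":0},{"offset":[-0.012,0.001,0.012],"spin":0},{"offset":[-0.021,0.0017,0.012],"spin":0},{"offset":[-0.021,0.0017,0.009],"spin":0},{"offset":[-0.021,0.0017,0.005],"spin":0},{"offset":[-0.021,0.0017,0.002],"spin":0},{"offset":[-0.021,0.0017,0.0015],"spin":0}]'
python3 -m crank '[{"offset":[0,0,-0.001],"spin":0},{"offset":[0,0,-0.0015],"spin":0},{"offset":[0.003,-0.0002,-0.0016],"spin":0},{"offset":[0.006,-0.0005,-0.0016],"spin":0},{"offset":[0.009,-0.0007,-0.0016],"spin":0},{"offset":[0.012,-0.001,-0.0016],"spin":0},{"offset":[0.015,-0.0012,-0.0016],"spin":0},{"offset":[0.015,-0.0012,-0.0016],"spin":0}]'
python3 gap.py b
python3 -m crank '[{"offset":[0,0,0.006],"spin":0},{"offset":[0,0.01,0.02],"spin":0},{"offset":[-0.01,0.03,0.05],"spin":0},{"offset":[-0.015,0.05,0.08],"spin":0},{"offset":[-0.02,0.07,0.11],"spin":0},{"offset":[-0.02,0.09,0.13],"spin":0},{"offset":[-0.02,0.1,0.14],"spin":0},{"offset":[-0.02,0.1,0.14],"spin":0}]'
cat > meas.py <<'E'
from h import *
import sys
from scipy.spatial.transform import Rotation
s=manip.read_state();p=manip.camera('wrist');E=ext(p,s);save(p,sys.argv[1]+'.png')
print(s['clock'],s['eef_pos'],s['eef_rot'])
q=[483.94,-66.68,-.08186]
c=proj(p,S2W(q,[22,98,63]),E)[0]; u,v=np.round(c).astype(int)
x0,y0=u-50,max(v-40,0); print('crop origin',x0,y0)
cv2.imwrite(f'pics/{sys.argv[1]}c.png',cv2.resize(p['pixels'][y0:y0+75,x0:x0+100,::-1],None,fx=8,fy=8,interpolation=cv2.INTER_CUBIC))
E
python3 meas.py w2
```

```text
clock: 9.38
eef_pos: [540.5, -168.5, 80.8]
eef_rot: [3.14, 0.0, 1.484]
wrist_force: [0.2, -0.5, 0.1]
finger_gap: 0.8
clock: 10.05
eef_pos: [557.7, -170.1, 81.3]
eef_rot: [3.135, 0.001, 1.484]
wrist_force: [2.6, 1.1, 14.7]
finger_gap: 0.4
clock: 10.82
eef_pos: [538.4, -68.3, 223.9]
eef_rot: [3.13, 0.001, 1.486]
wrist_force: [-0.2, -0.5, 0.0]
finger_gap: 0.5
10.8167 [538.35764736 -68.300673   223.89718704] [3.13049372e+00 1.34199061e-03 1.48639414e+00]
crop origin 229 75
```

View pics/w2c.png

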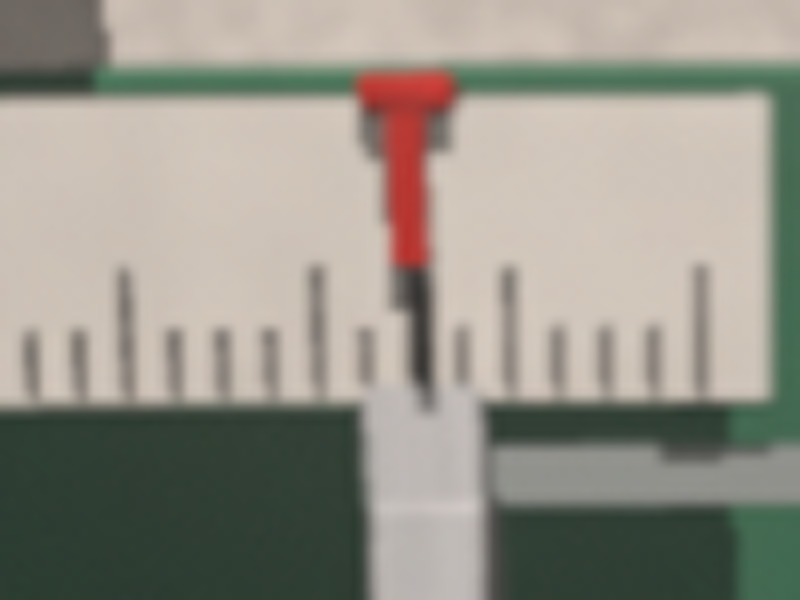

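Crop: the pointer tip (≈418,272) sits right at the red marker (centre ≈411 there), about 0.7 mm off at ~9.5 crop px/mm. That's well inside 2 mm, so I'll leave it. Now the waypoints for the lever push.

```bash
python3 - <<'E'
from h import *
s=manip.read_state(); print(s['eef_pos'].round(1),np.degrees(s['eef_rot'][2]).round(2))
q=[483.94,-66.68,-.08186]
def W(t,d,r=56): return S2W(q,[98+r*np.sin(t)-d*np.cos(t),80+r*np.cos(t)+d*np.sin(t),72])[0]
print('approach',W(.155,36).round(1),'yaw0',np.degrees(np.pi/2+q[2]-.155))
A=W(.155,36)
for t in np.arange(.155,1.61,.1): w=W(t,21.5); print(round(t,3),(w).round(1),'spin',round(-np.degrees(t-.155),1))
E
```

```text
[537.9 -69.4 221.8] 85.13
approach [566.3  67.9  72. ] yaw0 76.42892166453132
0.155 [580.4  64.5  72. ] spin -0.0
0.255 [586.4  65.   72. ] spin -5.7
0.355 [592.4  64.9  72. ] spin -11.5
0.455 [598.3  64.2  72. ] spin -17.2
0.555 [604.2  62.8  72. ] spin -22.9
0.655 [609.9  61.   72. ] spin -28.6
0.755 [615.3  58.5  72. ] spin -34.4
0.855 [620.5  55.5  72. ] spin -40.1
0.955 [625.4  52.   72. ] spin -45.8
1.055 [629.9  48.1  72. ] spin -51.6
1.155 [634.   43.7  72. ] spin -57.3
1.255 [637.6  38.9  72. ] spin -63.0
1.355 [640.8  33.8  72. ] spin -68.8
1.455 [643.4  28.4  72. ] spin -74.5
1.555 [645.5  22.8  72. ] spin -80.2
```

```bash
python3 -m crank '[{"offset":[0.004,0.02,0],"spin":-2},{"offset":[0.008,0.045,-0.01],"spin":-4},{"offset":[0.014,0.075,-0.03],"spin":-6},{"offset":[0.02,0.105,-0.055],"spin":-8.7},{"offset":[0.025,0.125,-0.08],"spin":-8.7},{"offset":[0.028,0.135,-0.1],"spin":-8.7},{"offset":[0.028,0.137,-0.11],"spin":-8.7},{"offset":[0.028,0.137,-0.11],"spin":-8.7}]'
python3 -m crank '[{"offset":[0,0,-0.005],"spin":0},{"offset":[0,0,-0.012],"spin":0},{"offset":[0,0,-0.02],"spin":0},{"offset":[0,0,-0.028],"spin":0},{"offset":[0,0,-0.034],"spin":0},{"offset":[0,0,-0.038],"spin":0},{"offset":[0,0,-0.038],"spin":0},{"offset":[0,0,-0.038],"spin":0}]'
python3 -c "
from h import *
p=manip.camera('scene');cv2.imwrite('pics/s2.png',cv2.resize(p['pixels'][160:310,240:440,::-1],None,fx=4,fy=4,interpolation=cv2.INTER_CUBIC))"
```

```text
clock: 11.53
eef_pos: [564.3, 67.0, 108.1]
eef_rot: [3.139, 0.003, 1.334]
wrist_force: [0.2, -0.0, 0.3]
finger_gap: 0.5
clock: 12.2
eef_pos: [564.4, 67.1, 70.2]
eef_rot: [3.139, 0.003, 1.334]
wrist_force: [-0.6, -0.3, 1.4]
finger_gap: 0.4
```

View pics/s2.png

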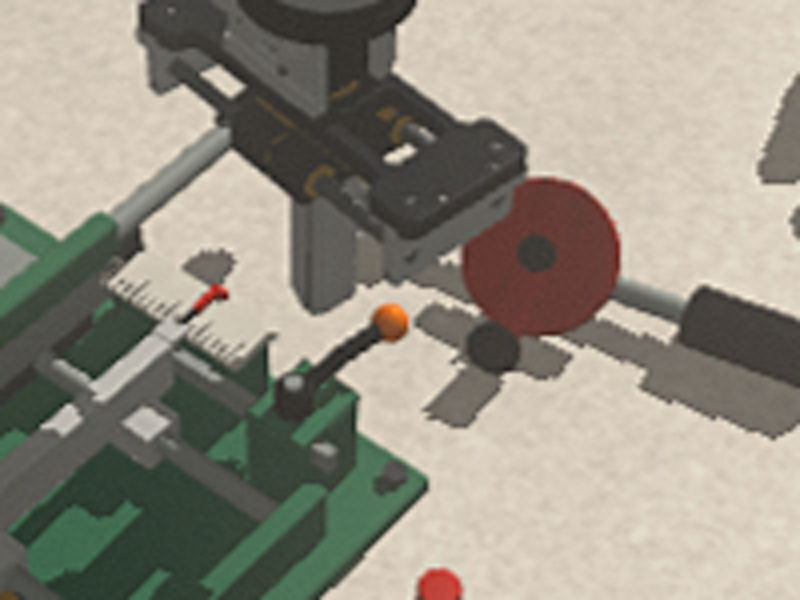

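The finger stands on the blade side of the orange ball (390,322), clear of the drill and scale; the pointer is still at the marker. Pushing round along the arc.

```bash
python3 -m crank '[{"offset":[0.008,-0.001,0],"spin":0},{"offset":[0.016,-0.0025,0],"spin":0},{"offset":[0.022,-0.002,0],"spin":-5.7},{"offset":[0.028,-0.002,0],"spin":-11.5},{"offset":[0.034,-0.003,0],"spin":-17.2},{"offset":[0.04,-0.0045,0],"spin":-22.9},{"offset":[0.0455,-0.006,0],"spin":-28.6},{"offset":[0.0455,-0.006,0],"spin":-28.6}]'
```

```text
clock: 12.92
eef_pos: [611.3, 60.7, 70.5]
eef_rot: [3.138, 0.003, 0.83]
wrist_force: [-0.5, -0.5, 0.9]
finger_gap: 0.1
```

```bash
python3 -m crank '[{"offset":[0.0045,-0.002,0],"spin":-5.7},{"offset":[0.0095,-0.005,0],"spin":-11.4},{"offset":[0.0145,-0.0085,0],"spin":-17.1},{"offset":[0.019,-0.0125,0],"spin":-22.8},{"offset":[0.023,-0.017,0],"spin":-28.5},{"offset":[0.0265,-0.022,0],"spin":-34.2},{"offset":[0.03,-0.027,0],"spin":-40},{"offset":[0.03,-0.027,0],"spin":-40}]'
```

```text
clock: 13.58
eef_pos: [641.9, 33.0, 70.5]
eef_rot: [3.138, 0.002, 0.13]
wrist_force: [-0.6, -0.5, 0.2]
finger_gap: 0.6
```

```bash
python3 -m crank '[{"offset":[0.001,-0.002,0],"spin":-3},{"offset":[0.002,-0.004,0],"spin":-5},{"offset":[0.0025,-0.006,0],"spin":-8},{"offset":[0.003,-0.008,0],"spin":-10},{"offset":[0.003,-0.008,0],"spin":-10},{"offset":[0.003,-0.008,0],"spin":-10},{"offset":[0.003,-0.008,0],"spin":-10},{"offset":[0.003,-0.008,0],"spin":-10}]'
python3 - <<'E'
from h import *
p=manip.camera('top');cv2.imwrite('pics/t2.png',cv2.resize(p['pixels'][190:290,260:400,::-1],None,fx=5,fy=5,interpolation=cv2.INTER_CUBIC))
p2=manip.camera('scene')
for x in (p,p2): print([(np.round(d['location']),round(d['conf'],2)) for d in manip.search_frame(x,'lock_tip')[:2]])
E
```

```text
clock: 14.25
eef_pos: [644.9, 25.1, 70.5]
eef_rot: [3.138, 0.002, -0.042]
wrist_force: [0.2, -0.2, -0.1]
finger_gap: 0.2
[]
[(array([638.,   4.,  80.]), 0.43)]
```

View pics/t2.png

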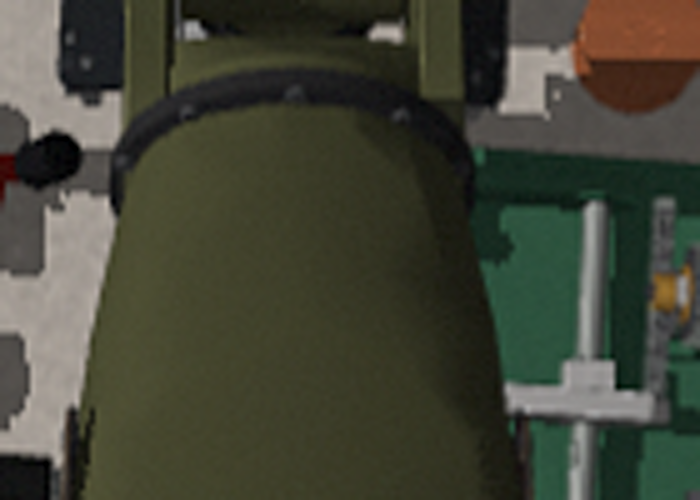

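The top view is blocked by the arm. The scene detection puts the ball at about θ≈1.5. Creeping on with force feedback.

```bash
python3 -m crank '[{"offset":[0.0003,-0.001,0],"spin":-1},{"offset":[0.0005,-0.002,0],"spin":-2},{"offset":[0.0008,-0.003,0],"spin":-2},{"offset":[0.001,-0.004,0],"spin":-2},{"offset":[0.001,-0.004,0],"spin":-2},{"offset":[0.001,-0.004,0],"spin":-2},{"offset":[0.001,-0.004,0],"spin":-2},{"offset":[0.001,-0.004,0],"spin":-2}]'
python3 -m crank '[{"offset":[0,-0.0005,0],"spin":0},{"offset":[0,-0.001,0],"spin":0},{"offset":[0,-0.0015,0],"spin":0},{"offset":[0,-0.002,0],"spin":0},{"offset":[0,-0.002,0],"spin":0},{"offset":[0,-0.002,0],"spin":0},{"offset":[0,-0.002,0],"spin":0},{"offset":[0,-0.002,0],"spin":0}]'
```

```text
clock: 15.12
eef_pos: [645.5, 24.1, 70.5]
eef_rot: [-3.141, 0.004, -0.078]
wrist_force: [-3.4, 18.6, 1.4]
finger_gap: 0.4
clock: 15.78
eef_pos: [645.4, 24.3, 70.5]
eef_rot: [-3.138, 0.004, -0.078]
wrist_force: [-0.9, 15.6, 0.6]
finger_gap: 1.0
```

Firm resistance (≈16 N) with no further movement, so this is the end stop. Retreat, lift and check.

```bash
python3 -m crank '[{"offset":[0,0.005,0],"spin":0},{"offset":[0,0.012,0],"spin":0},{"offset":[0,0.016,0.01],"spin":0},{"offset":[-0.005,0.016,0.035],"spin":0},{"offset":[-0.015,0.014,0.065],"spin":0},{"offset":[-0.03,0.005,0.1],"spin":0},{"offset":[-0.045,-0.01,0.13],"spin":0},{"offset":[-0.055,-0.02,0.15],"spin":0}]'
python3 -m crank '[{"offset":[-0.01,-0.01,0.005],"spin":5},{"offset":[-0.02,-0.025,0.005],"spin":12},{"offset":[-0.03,-0.04,0.005],"spin":19},{"offset":[-0.04,-0.055,0.005],"spin":26},{"offset":[-0.05,-0.07,0.005],"spin":33},{"offset":[-0.06,-0.08,0.005],"spin":40},{"offset":[-0.065,-0.085,0.005],"spin":47},{"offset":[-0.065,-0.085,0.005],"spin":47}]'
python3 -m crank '[{"offset":[0,0,0],"spin":7},{"offset":[0,0,0],"spin":14},{"offset":[0,0,0],"spin":21},{"offset":[0,0,0],"spin":28},{"offset":[0,0,0],"spin":35},{"offset":[0,0,0],"spin":42},{"offset":[0,0,0],"spin":42},{"offset":[0,0,0],"spin":42}]'
python3 meas.py w3; python3 - <<'E'
import cv2
a=cv2.imread('pics/w3.png')[0:300,150:550]; cv2.imwrite('pics/w3d.png',cv2.resize(a,None,fx=2,fy=2,interpolation=cv2.INTER_CUBIC))
E
```

```text
clock: 16.45
eef_pos: [589.9, 3.5, 224.7]
eef_rot: [-3.139, 0.0, -0.078]
wrist_force: [0.4, -1.0, 0.3]
finger_gap: 0.6
clock: 17.12
eef_pos: [524.3, -82.5, 230.8]
eef_rot: [-3.14, -0.0, 0.747]
wrist_force: [-0.6, -0.0, -0.3]
finger_gap: 0.7
clock: 17.78
eef_pos: [524.5, -82.2, 231.1]
eef_rot: [-3.14, 0.0, 1.473]
wrist_force: [0.2, -0.3, 0.2]
finger_gap: 0.6
17.7833 [524.54422851 -82.223595   231.13413726] [-3.14021366e+00  7.08130922e-05  1.47325460e+00]
crop origin 245 58
```

View pics/w3d.png

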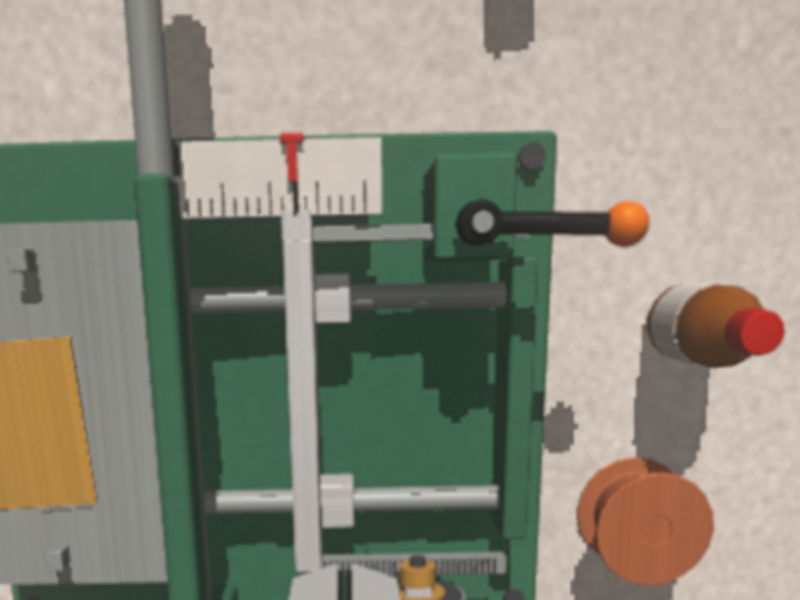

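View pics/w3c.png

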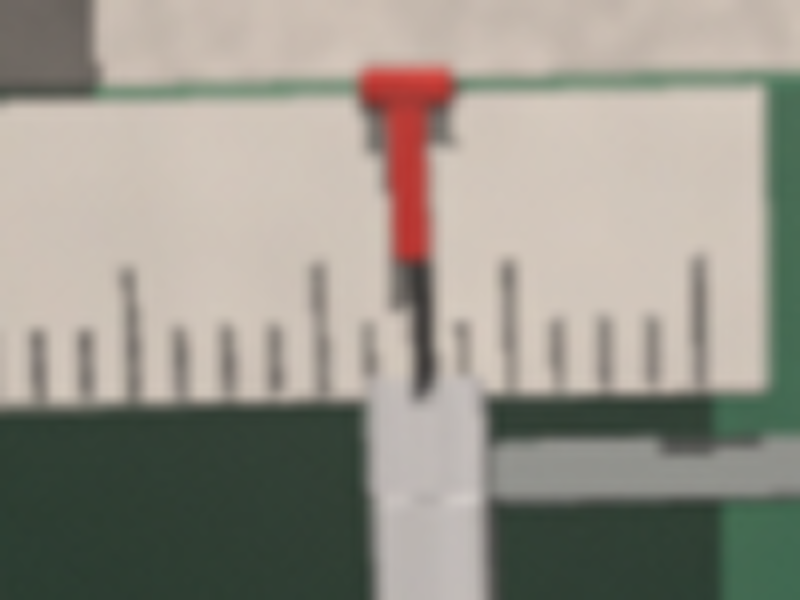

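The lever arm runs from hub (483,222) to ball (627,222), about 1° past the shear's +x, so θ≈1.59 at the end stop. The pointer tip is still about 0.7 mm from the marker's centre. The robot is clear, so I'm handing in.

```bash
python3 -c "
from cell import manip
print(manip.sign_off())"
```

```text
the job is handed in; nothing more can be done
None
```

I set the shear and handed the job in at about 18 s of the 67 s allowed; no verdict was reported.

- **Stop:** I rolled the thumbwheel in with three light fingertip strokes. The wrist force read at the end of each was at most about 15 N. The pointer is about 0.7 mm from the centre of the red marker (limit 2 mm), and it looked the same before and after clamping.
- **Clamp lever:** I pushed it clockwise until it met a firm end stop at about 16–18 N. In the last picture its arm lies at about 1.59 rad.
- **Last check:** The gripper was about 230 mm up and touching nothing. The loose things in view (blank, spool, oil bottle) look undisturbed. I did not measure any of the loose things again, and the tweezers, tin, scraper and drill were outside that last picture.
- **Disagreements:**
  - My first pose fit of the shear was off because the hand lever hid one end of the scale; I redid it without those points.
  - The stop closed in about 2 mm farther than I expected from the strokes, which is why I needed no fourth one.
  - The top camera was blocked by the arm during the lever push, so I judged the end stop by force and confirmed it in the wrist picture.

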